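# Gauge a grooved shaft with a flip stop and press spring clips into its grooves

## Task

Flip the jig's stop down, lay the grooved shaft in the jig's two cradles with its end against the stop, and then flip the stop back up. After that, press every spring clip that stands on the bench, mouth down, onto the shaft until it snaps fully home in a groove of its own (any groove will do); the shaft must stay where the stop set it. Leave the other things on the bench where they are.

Things in the scene. Friction and masses are not known exactly. Their poses are not given: they have to be found in the camera images.
- seat (a point): where the shaft's centre belongs, 75 mm above the bench; x, y, z are the jig's (y along the shaft's place, z up). Fixed jig: base plate 12 mm thick, x -70..100, y -190..140 mm from here; two upward-open aluminium cradles at y -102 and +102 mm (14 mm long, slot 33 mm wide, floor 15 mm below this point, flared lips to 22 mm above it). Flip stop at the -y end, +y end open.
- stop (a joint): flip stop angle (rad): 0 = down, steel leaf lying level across the -y end of the shaft's place, on its end stop; grows as it flips up, 1.57 = leaf upright, 1.7 at most; above 1.4 counts as up. Stiff hinge: it stays where it is left and takes about 2 N at the bar to move.
- stop_hinge (a point): point on the stop's hinge line (which runs along the jig's y), level in y with stop_bar; at x +65, y -152, z 0 mm from seat.
- stop_bar (a point): middle of the free part (50 mm) of the stop's black round handle bar, diameter 14 mm, along the jig's y, on the -y side of the leaf; 87 mm from the hinge line: on its -x side and level with it when the stop is down, above it when upright. The leaf is 10 mm thick in y and 22 mm high; its +y face touches the shaft's end when the shaft is home.
- shaft_center (a point): centre of the loose aluminium shaft, on its axis; y along the shaft. 220 mm long, 0.3 kg, same either way round. Square ends 30 x 30 mm, 24 mm long, and a square middle block 30 x 30 mm, 28 mm long (grip here, across); else a core of 20 mm diameter with 30 mm round collars 44..56 mm either side of centre. Starts lying on the bench, axis 15 mm up.
- groove1 (a point): middle of groove 1 of the shaft, on the axis, -71 mm from its centre along y; the groove is 30 mm wide, 20 mm in diameter
- groove2 (a point): middle of groove 2 of the shaft, on the axis, -29 mm from its centre along y; the groove is 30 mm wide, 20 mm in diameter
- groove3 (a point): middle of groove 3 of the shaft, on the axis, +29 mm from its centre along y; the groove is 30 mm wide, 20 mm in diameter
- groove4 (a point): middle of groove 4 of the shaft, on the axis, +71 mm from its centre along y; the groove is 30 mm wide, 20 mm in diameter
- clip1_center (a point): spring clip 1 (may be absent), its mid-height. Steel, 95 g, 76.5 mm tall, stands mouth down on two feet. Upper half: upright tab to grip, 12 mm thick in x, 26 wide in y, 2.5 to 38.5 mm above this point. Under it a bridge 31 mm wide in x (keep fingertips above it), then two springy arms with feet, 53 mm over all in x, 34 in y. y = direction of the shaft it takes, z up; same either way round.
- clip1_eye (a point): centre of clip 1's opening, where the shaft's core sits when home; 16 mm below its center point, 22 mm above its feet. The mouth below narrows to 15 mm; a push of 10 to 25 N straight down spreads the arms over the 20 mm core, then they close under it. The clip is 26 mm wide along the shaft, the groove 30.
- clip2_center (a point): spring clip 2 (may be absent), its mid-height. Steel, 95 g, 76.5 mm tall, stands mouth down on two feet. Upper half: upright tab to grip, 12 mm thick in x, 26 wide in y, 2.5 to 38.5 mm above this point. Under it a bridge 31 mm wide in x (keep fingertips above it), then two springy arms with feet, 53 mm over all in x, 34 in y. y = direction of the shaft it takes, z up; same either way round.
- clip2_eye (a point): centre of clip 2's opening, where the shaft's core sits when home; 16 mm below its center point, 22 mm above its feet. The mouth below narrows to 15 mm; a push of 10 to 25 N straight down spreads the arms over the 20 mm core, then they close under it. The clip is 26 mm wide along the shaft, the groove 30.
- clip3_center (a point): spring clip 3 (may be absent), its mid-height. Steel, 95 g, 76.5 mm tall, stands mouth down on two feet. Upper half: upright tab to grip, 12 mm thick in x, 26 wide in y, 2.5 to 38.5 mm above this point. Under it a bridge 31 mm wide in x (keep fingertips above it), then two springy arms with feet, 53 mm over all in x, 34 in y. y = direction of the shaft it takes, z up; same either way round.
- clip3_eye (a point): centre of clip 3's opening, where the shaft's core sits when home; 16 mm below its center point, 22 mm above its feet. The mouth below narrows to 15 mm; a push of 10 to 25 N straight down spreads the arms over the 20 mm core, then they close under it. The clip is 26 mm wide along the shaft, the groove 30.
- clip4_center (a point): spring clip 4 (may be absent), its mid-height. Steel, 95 g, 76.5 mm tall, stands mouth down on two feet. Upper half: upright tab to grip, 12 mm thick in x, 26 wide in y, 2.5 to 38.5 mm above this point. Under it a bridge 31 mm wide in x (keep fingertips above it), then two springy arms with feet, 53 mm over all in x, 34 in y. y = direction of the shaft it takes, z up; same either way round.
- clip4_eye (a point): centre of clip 4's opening, where the shaft's core sits when home; 16 mm below its center point, 22 mm above its feet. The mouth below narrows to 15 mm; a push of 10 to 25 N straight down spreads the arms over the 20 mm core, then they close under it. The clip is 26 mm wide along the shaft, the groove 30.
- meter: hand multimeter lying on the bench, 155 x 82 x 44 mm; leave it
- driver: screwdriver lying on the bench; leave it
- spanner: wrench lying on the bench; leave it
- spool: standing solder spool, 56 mm diameter, 50 mm tall; leave it
- capacitor: standing can capacitor, 44 mm diameter, 70 mm tall; leave it
- valve: standing glass valve, 46 mm diameter, 95 mm tall; leave it
- mouse: computer mouse, 105 x 60 x 30 mm; leave it
Not all that is in view belongs to the job. What is shaped like the part that bears clip1_center but blue is not meant. There is more than one size of the part that bears shaft_center; the job needs the larger.

How it is judged (in metres and radians):
On the way, in this order (a step that is already met when the one before it is completed fails the run):
1. the flip stop is down (value of joint stop below 0.06 rad), for 0.2 s.
2. the shaft lies in both cradles with its end against the lowered stop (value of joint stop below 0.06 rad and y of shaft_center in the frame of seat between -0.003 and 0.003 m and x of shaft_center in the frame of seat between -0.005 and 0.005 m and z of shaft_center in the frame of seat between -0.004 and 0.004 m and angle between the y axis of shaft_center and the y axis of seat, either way round below 0.05 rad), for 0.2 s.
3. the stop is flipped up again, the shaft still in place (value of joint stop above 1.4 rad and y of shaft_center in the frame of seat between -0.005 and 0.005 m and x of shaft_center in the frame of seat between -0.005 and 0.005 m and z of shaft_center in the frame of seat between -0.004 and 0.004 m and angle between the y axis of shaft_center and the y axis of seat, either way round below 0.05 rad), for 0.2 s.
At the end, for the whole second after the job is handed in: The stop is up (joint above 1.4 rad), the shaft lies in both cradles within 5 mm of where the stop set it (3 mm while gauging), every clip present sits in a groove (its eye within 5 mm of the groove's middle) and stays so (all of step 3 and (distance between clip1_eye and groove1 below 0.005 m or distance between clip1_eye and groove2 below 0.005 m or distance between clip1_eye and groove3 below 0.005 m or distance between clip1_eye and groove4 below 0.005 m) and (distance between clip2_eye and groove1 below 0.005 m or distance between clip2_eye and groove2 below 0.005 m or distance between clip2_eye and groove3 below 0.005 m or distance between clip2_eye and groove4 below 0.005 m) and (distance between clip3_eye and groove1 below 0.005 m or distance between clip3_eye and groove2 below 0.005 m or distance between clip3_eye and groove3 below 0.005 m or distance between clip3_eye and groove4 below 0.005 m) and (distance between clip4_eye and groove1 below 0.005 m or distance between clip4_eye and groove2 below 0.005 m or distance between clip4_eye and groove3 below 0.005 m or distance between clip4_eye and groove4 below 0.005 m)); the robot touches nothing.
It fails at once if a clip is pressed on the shaft before the stop is up again (value of joint stop below 1.2 rad and (distance between any of clip1_eye, clip2_eye, clip3_eye, clip4_eye and groove1 below 0.02 m or distance between any of clip1_eye, clip2_eye, clip3_eye, clip4_eye and groove2 below 0.02 m or distance between any of clip1_eye, clip2_eye, clip3_eye, clip4_eye and groove3 below 0.02 m or distance between any of clip1_eye, clip2_eye, clip3_eye, clip4_eye and groove4 below 0.02 m)).
It fails at once if another thing on the bench is pushed aside by more than 4 cm (distance of any of meter, driver, spanner, spool, capacitor, valve, mouse from where it was at the start of the episode above 0.04 m).
Of clip1, clip2, clip3, clip4 only 2 to 4 are there at a start; the rules pass over those that are not, and their reading is None.
At some moment in a run one of clip1, clip2, clip3, clip4 may be knocked a few centimetres aside while the robot is not near it.
It also fails if it takes over 210 s, if anything falls off the work surface, if the arm or the gripper's body presses on something with over 40 N, if the wrist force passes 120 N, or if a joint passes its speed limit or range.

## Robot

A 6-joint arm with a two-finger parallel gripper is mounted at the origin on the work surface. World frame = base frame: x ahead of the robot, y to its left, z up, the work surface at z = 0. Lengths are in m, angles in degrees, forces in N, time in s.
With the tool pointing down it reaches from about 0.375 to 0.75 m from the base axis. Payload 9 kg.
Tool frame: the origin (TCP) lies where the fingers leave the gripper's body, on its centre line; the fingertips stand 73 mm ahead of it and the grasp point (between the pads) lies 54 mm ahead of it (robot.tip_reach is the distance from the TCP to the fingertips, in m); z points along the fingers, y is the direction in which the jaws open and shut (so a half turn about z gives the same grasp; the last joint's range is limited). The gripper opens to 85 mm and grips with 20 to 120 N. Pads are 22 mm wide; open, the fingers measure 114 mm over their backs; the gripper's body (76 mm by 85 mm) begins 54 mm behind the grasp point. The pads swing forward as they close: fully open they stand 13 mm farther back than shut.
Start: joints at [-88.562, 5.964, 5.575, 89.605, 0, 77.527], TCP at [0.144, -0.582, 0.304] pointing down, gripper open.
Joint ranges: [-171.21, 171.21], [-48.23, 106.86], [-62.78, 66.21], [-105.2, 120.99], [-86.42, 89.51], [-180, 180]. Speed limits (degrees/s): [127.2, 127.2, 147.25, 180, 180, 180].

## Interface

Orientations are given as [roll, pitch, yaw] about the fixed x, y, z axes, in that order (R = Rz(yaw) Ry(pitch) Rx(roll)).
In Python, from plant import robot gives the robot as it stands. Calls block until the motion is done:
- robot.move_pose(position, orientation): joint-space move of the TCP to a pose.
- robot.line_to(position, vel=0.15, rotation=None, guard=None): straight line of the TCP; rotation=None keeps the orientation; vel is the mean speed in m/s. With guard (N) it stops when the force on the tool has changed by that much, and returns True; else False.
- robot.goto_joints(angles): joint-space move.
- robot.set_gripper(opening): finger opening in m; the grip force is fixed at half the most; returns when the fingers have stopped.
- robot.pause(seconds).
- robot.ik(position, orientation): joint angles nearest the present ones, or None.
- robot.observe(): the state.
- robot.grab_frame(name): name is "side" or "top" or "wrist"; returns the picture (384x512x3 uint8, blue, green, red); there is no depth.
- robot.get_calibration(name): a dict with "vertical_fov" (degrees; the focal length in pixels is half the picture's height over the tangent of half this angle, whatever the lens; pixels are square), "cx", "cy" (the principal point, pixels), "rvec" (rotation vector, rad) and "tvec" (3), from world to camera coordinates, as OpenCV has them. Camera axes: x right, y down, z forward; pixel columns grow to the right and rows downward; lengths in m; the calibration is good to about 2 mm. A picture is of the moment at which its call begins: read the wrist's pose just before it. get_calibration takes no time and is no camera call; for the wrist camera it gives the pose at the moment of the call.
A pose or a line that the arm cannot do raises robot.IKError and nothing moves.
- robot.job_done(): hands the job in, once; it reports no verdict.
The state is a dict: "time": time; "q": joint angles; "qvel": joint speeds; "joint_torque": joint torques, N m; "tool_pos": TCP position; "tcp_rot": TCP orientation; "ft_force": force on the tool from outside, world axes, zero at the start; "torque": the same for the moment, N m; "gripper_width": finger opening in m.
Only numpy, scipy, OpenCV 4.12 (cv2) and the standard library are available. Lean on these libraries where they do the work, as an engineer would, in place of code of your own. Each camera call takes 0.05 s, during which the arm holds its last target.

## Working session

There is one attempt and no reset: what is moved stays moved. The work goes in short steps, each a Python script; the robot and the scene stay as the last script left them, time stands still between calls to the robot, and variables do not carry over. Pictures are saved under pics/ and viewed, and the job is handed in when it is done.

```bash
ls; mkdir -p pics
python3 - <<'E'
from plant import robot
import cv2
for n in ["side","top","wrist"]:
    c=robot.get_calibration(n); print(n,c)
    cv2.imwrite(f"pics/{n}0.png",robot.grab_frame(n))
print(robot.observe())
E
```

```text
pics
side {'vertical_fov': 53.50979638214386, 'cx': 250.79111792582168, 'cy': 189.90046009018906, 'rvec': array([ 2.17816699, -0.28295667,  0.12411284]), 'tvec': array([-0.49481822,  0.10701273,  1.01144523])}
top {'vertical_fov': 42.91776382577028, 'cx': 249.72380497508715, 'cy': 184.3350957834874, 'rvec': array([ 2.19093285, -2.14767555,  0.11924249]), 'tvec': array([-0.04689568,  0.50950466,  1.44278367])}
wrist {'vertical_fov': 62.07091251539118, 'cx': 250.25730710250335, 'cy': 195.5505711929794, 'rvec': array([-2.25813532,  1.76684309,  0.2949843 ]), 'tvec': array([-0.59913287, -0.04152745,  0.38064175])}
{'time': 0.15, 'q': array([-8.85611977e+01,  5.99141243e+00,  5.53918497e+00,  8.96033272e+01,
        6.64087251e-04,  7.75274460e+01]), 'qvel': array([ 0.01597709, -0.03517813,  0.13175807, -0.05278029,  0.08931514,
       -0.02669864]), 'joint_torque': array([ 4.08908832e-03, -5.57355952e+01,  5.04007351e+01,  1.24565244e-02,
       -2.72618945e-04,  1.75811084e-05]), 'tool_pos': array([ 0.1442675 , -0.58223053,  0.30331239]), 'tcp_rot': array([-1.79945900e+02, -1.26466596e-02,  1.39113500e+01]), 'ft_force': array([ 0.03901764, -0.37681195,  0.54321948]), 'torque': array([ 0.00144186, -0.01029515,  0.00693444]), 'gripper_width': 0.0852015855633317}
```

View pics/side0.png

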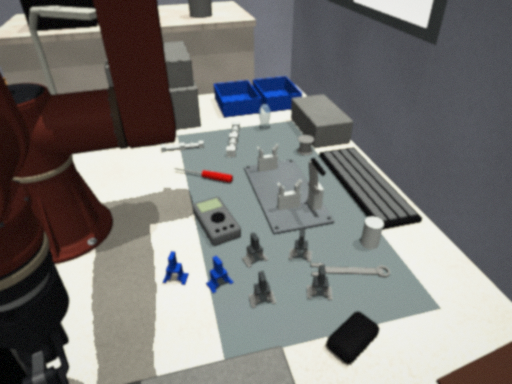

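View pics/top0.png

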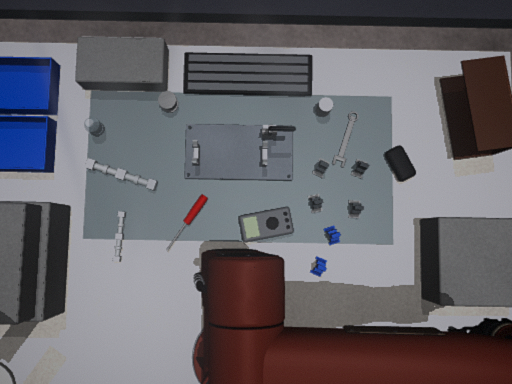

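View pics/wrist0.png

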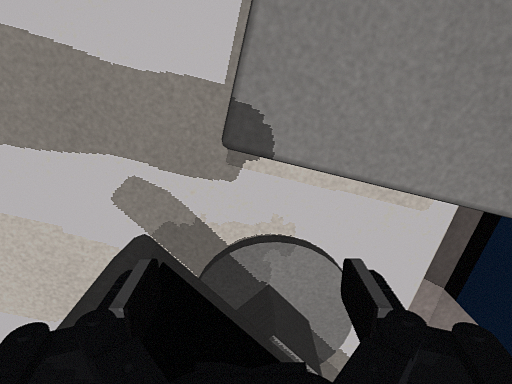

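```bash
cat > h.py <<'E'
import numpy as np, cv2
def cal(robot,n):
    c=robot.get_calibration(n); f=192/np.tan(np.radians(c["vertical_fov"]/2))
    K=np.array([[f,0,c["cx"]],[0,f,c["cy"]],[0,0,1.]]); R=cv2.Rodrigues(np.array(c["rvec"]))[0]; t=np.array(c["tvec"])
    return K,R,t
def ray(C,uv):
    K,R,t=C; d=R.T@np.linalg.solve(K,[uv[0],uv[1],1.]); o=-R.T@t; return o,d/np.linalg.norm(d)
def plane(C,uv,z):
    o,d=ray(C,uv); return o+d*(z-o[2])/d[2]
def proj(C,p):
    K,R,t=C; q=K@(R@np.asarray(p)+t); return q[:2]/q[2]
def two(C1,u1,C2,u2):
    o1,d1=ray(C1,u1);o2,d2=ray(C2,u2)
    s=np.linalg.lstsq(np.c_[d1,-d2],o2-o1,rcond=None)[0]
    a=o1+d1*s[0];b=o2+d2*s[1]; return (a+b)/2,np.linalg.norm(a-b)
E
python3 - <<'E'
from plant import robot
from h import *
C=cal(robot,"top")
im=cv2.imread("pics/top0.png")
for n,(x0,y0,w,h) in {"a":(70,80,140,110),"b":(170,110,140,105),"c":(280,90,140,105),"d":(270,180,100,75)}.items():
    cv2.imwrite(f"pics/top0{n}.png",cv2.resize(im[y0:y0+h,x0:x0+w],None,fx=5,fy=5,interpolation=cv2.INTER_CUBIC))
s=cv2.imread("pics/side0.png"); 
cv2.imwrite("pics/side0a.png",cv2.resize(s[130:330,200:400],None,fx=3,fy=3,interpolation=cv2.INTER_CUBIC))
for n,uv,z in [("shaft",(122,174),.015),("small",(120,236),.015),("plateTL",(185,124),.012),("plateBR",(293,180),.012),("clipA",(321,168),.06),("clipB",(360,167),.06),("C",(316,202),.06),("D",(355,208),.06)]:
    print(n,plane(C,uv,z).round(3))
E
```

```text
shaft [0.535 0.352 0.015]
small [0.348 0.349 0.015]
plateTL [0.695 0.166 0.012]
plateBR [ 0.528 -0.168  0.012]
clipA [ 0.56  -0.246  0.06 ]
clipB [ 0.565 -0.361  0.06 ]
C [ 0.459 -0.232  0.06 ]
D [ 0.443 -0.346  0.06 ]
```

View pics/top0b.png

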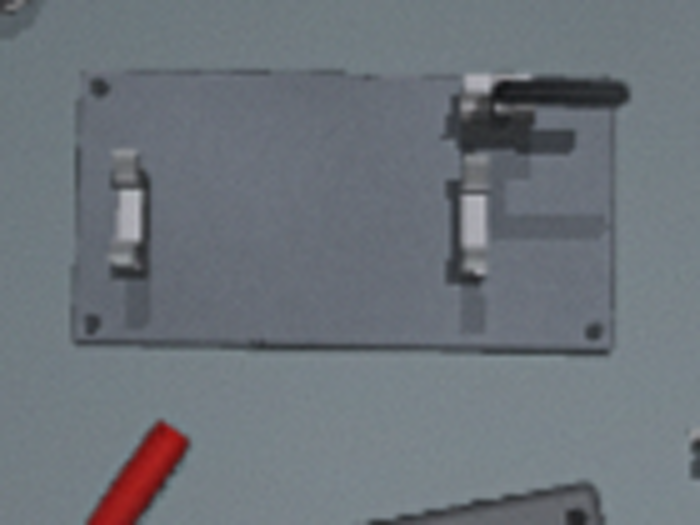

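View pics/top0a.png

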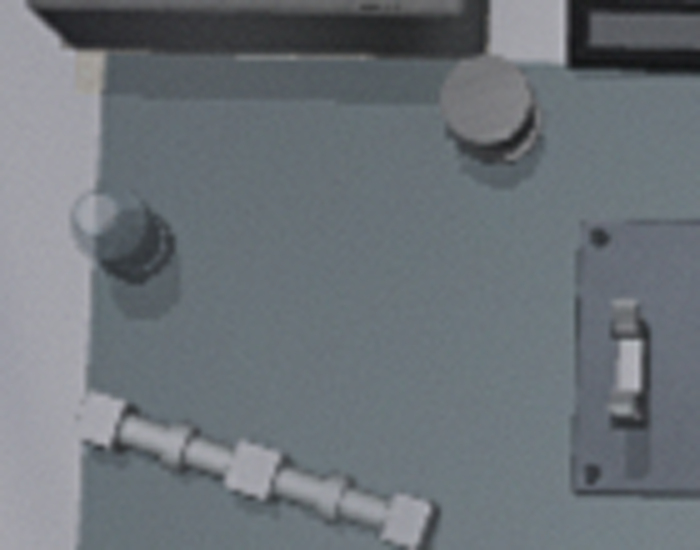

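View pics/side0a.png

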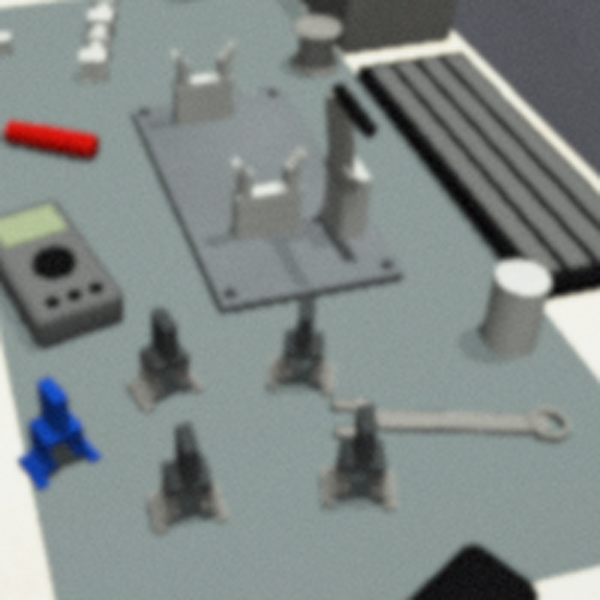

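Run:
```python
from plant import robot
from h import *
C=cal(robot,"top"); S=cal(robot,"side")
p=lambda X,Y,z:plane(C,(170+(X+.5)/5-.5,110+(Y+.5)/5-.5),z)
TL,TR,BR,BL=[p(*q,.012) for q in [(83,72),(617,80),(610,352),(75,345)]]
print(TL,TR,BR,BL)
print("y len",np.linalg.norm(TL-TR),np.linalg.norm(BL-BR),"x",np.linalg.norm(TL-BL),np.linalg.norm(TR-BR))
Y=(BL-BR)[:2]; yaw=np.degrees(np.arctan2(-Y[0],Y[1]));Y2=(TL-TR);print("yaw",yaw,np.degrees(np.arctan2(-Y2[0],Y2[1])))
cen=(BL+BR)/2; print(cen)
print("bar", p(495,93,.162),p(628,94,.162))
print("cradles tops floor", p(132,216,.06),p(474,222,.06))
o=robot.observe()
from scipy.spatial.transform import Rotation as Ro
R=Ro.from_euler('xyz',o['tcp_rot'],degrees=True).as_matrix()
K,Rw,t=cal(robot,"wrist"); cc=-Rw.T@t
print("cam in tool",R.T@(cc-o['tool_pos']),"\naxes",(R.T@Rw.T).round(3))
print(robot.tip_reach)
# side view clip tops
```

```text
[0.69466265 0.16236531 0.012     ] [ 0.69652583 -0.16649302  0.012     ] [ 0.5277687  -0.16397291  0.012     ] [0.52545059 0.16159307 0.012     ]
y len 0.32886360888919847 0.3255742402371707 x 0.16921381805844907 0.16877594003333365
yaw 0.4079539890242698 0.324612072362977
[ 0.52660965 -0.00118992  0.012     ]
bar [ 0.65317534 -0.085379    0.162     ] [ 0.65414928 -0.15896334  0.162     ]
cradles tops floor [0.59745559 0.1241916  0.06      ] [ 0.59802873 -0.07828582  0.06      ]
cam in tool [ 0.08409559 -0.00055013 -0.06999527] 
axes [[ 0.    -0.946 -0.324]
 [ 1.    -0.     0.001]
 [-0.001 -0.324  0.946]]
0.0726
```

View pics/top0c.png

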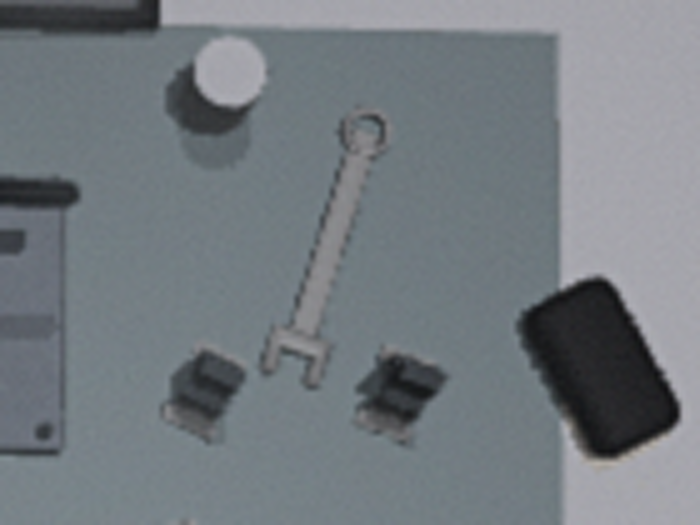

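Run:
```python
from plant import robot
from h import *
print(robot.ik([0.655,-0.13,0.34],[180,0,90]), robot.ik([0.655,-0.13,0.34],[180,0,-90]))
robot.move_pose([0.655,-0.13,0.34],[180,0,90])
C=cal(robot,"wrist"); np.save("w1.npy",np.array(C,dtype=object),allow_pickle=True)
cv2.imwrite("pics/w1.png",robot.grab_frame("wrist")); o=robot.observe(); print(o['time'],o['q'],o['tool_pos'],o['tcp_rot'])
```

```text
[-22.41660785  19.20368327  24.35645604  95.15277277   0.
  67.58339215] [ -22.41660785   19.20368327   24.35645604   95.15277277    0.
 -112.41660785]Traceback (most recent call last):
  File "<stdin>", line 5, in <module>
ValueError: could not broadcast input array from shape (3,3) into shape (3,)
```

```bash
cat >> h.py <<'E'
import pickle
def snap(robot,name,cam="wrist"):
    C=cal(robot,cam); im=robot.grab_frame(cam); cv2.imwrite(f"pics/{name}.png",im); pickle.dump(C,open(f"pics/{name}.pkl","wb")); return im,C
def load(name): return cv2.imread(f"pics/{name}.png"),pickle.load(open(f"pics/{name}.pkl","rb"))
E
python3 - <<'E'
from plant import robot
from h import *
snap(robot,"w1"); o=robot.observe(); print(o['time'],o['q'],o['tool_pos'],o['tcp_rot'])
E
```

```text
2.625 [-2.25017458e+01  1.91967679e+01  2.43467354e+01  9.51497101e+01
 -7.07374733e-03  6.75869124e+01] [ 0.65476552 -0.13098716  0.33998674] [-1.79997541e+02  6.63751369e-03  8.99113419e+01]
```

View pics/w1.png

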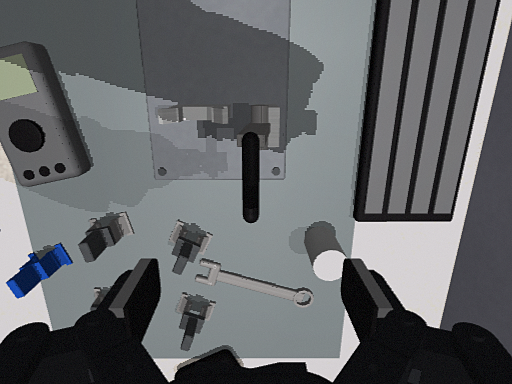

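Run:
```python
from plant import robot
from h import *
T=cal(robot,"top"); S=cal(robot,"side"); im,W=load("w1")
for n,c in zip("TSW",(T,S,W)): print(n,(-c[1].T@c[2]).round(3))
te=(295.0,128.4); we=(250.5,221); 
print("T/W",two(T,te,W,we))
# dark mask of bar in wrist
g=im.max(2); sub=(g<45).astype(np.uint8); sub[:120]=0;sub[230:]=0;sub[:,:225]=0;sub[:,275:]=0
ys,xs=np.nonzero(sub); print("wrist bar rows",ys.min(),ys.max(),[ (r,xs[ys==r].min(),xs[ys==r].max()) for r in (135,150,170,190,205,215)if (ys==r).any()])
s=cv2.imread("pics/side0.png"); cv2.imwrite("pics/side0b.png",cv2.resize(s[140:240,250:350],None,fx=6,fy=6,interpolation=cv2.INTER_CUBIC))
for z in (.155,.162,.165):print(z,plane(W,we,z),plane(T,te,z))
```

```text
T [ 0.356 -0.032  1.489]
S [ 0.301 -0.861  0.669]
W [ 0.655 -0.047  0.41 ]
T/W (array([ 0.65569518, -0.15896621,  0.15295737]), np.float64(0.0011028324745549773))
wrist bar rows 132 222 [(135, np.int64(244), np.int64(256)), (150, np.int64(242), np.int64(258)), (170, np.int64(242), np.int64(258)), (190, np.int64(243), np.int64(258)), (205, np.int64(243), np.int64(258)), (215, np.int64(243), np.int64(257))]
0.155 [ 0.65524719 -0.15772477  0.155     ] [ 0.65571211 -0.15907884  0.155     ]
0.162 [ 0.65524517 -0.15467544  0.162     ] [ 0.65413772 -0.15840997  0.162     ]
0.165 [ 0.6552443  -0.15336859  0.165     ] [ 0.65346298 -0.15812331  0.165     ]
```

View pics/side0b.png

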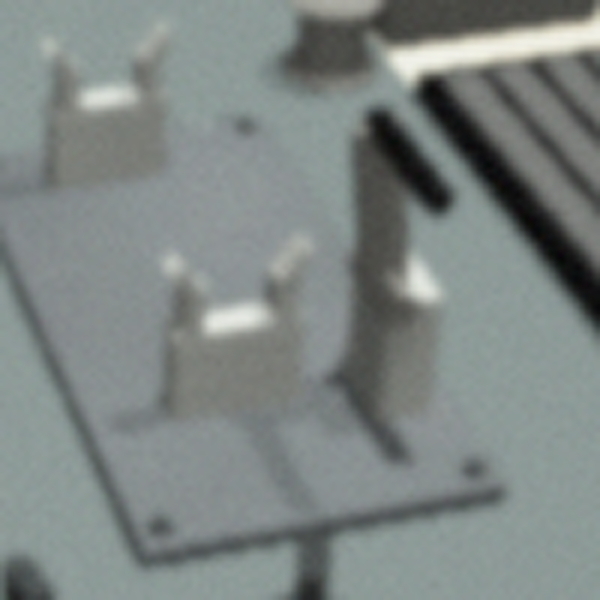

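Run:
```python
from h import *
im,W=load("w1"); T=None
cv2.imwrite("pics/w1z.png",cv2.resize(im[90:200,130:300],None,fx=4,fy=4,interpolation=cv2.INTER_CUBIC))
for uv in [(152,180.5),(286,180),(136,0),(290,0)]: print(uv,plane(W,uv,.012))
```

```text
(152, 180.5) [ 0.52754343 -0.16268037  0.012     ]
(286, 180) [ 0.70140329 -0.162269    0.012     ]
(136, 0) [0.53090708 0.04188495 0.012     ]
(290, 0) [0.69863454 0.04164012 0.012     ]
```

View pics/w1z.png

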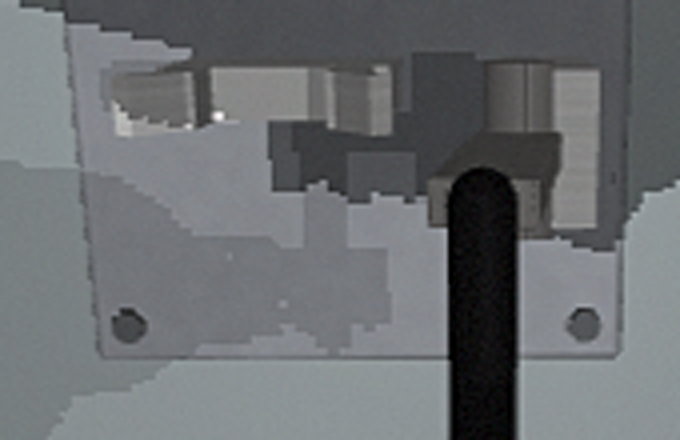

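Run:
```python
from plant import robot
from h import *
print(robot.ik([0.61,0.0,0.40],[180,0,90]), robot.ik([0.61,0,0.40],[180,0,-90]))
robot.move_pose([0.61,0.03,0.40],[180,0,90]); robot.pause(.3)
snap(robot,"w2")
robot.move_pose([0.61,-0.03,0.40],[180,0,-90]); robot.pause(.3)
snap(robot,"w3"); snap(robot,"t3","top"); o=robot.observe(); print(o['time'],o['tool_pos'],o['tcp_rot'])
```

```text
[-12.26649594  10.6303373   20.77857633 100.14823902   0.
  77.73350406] [ -12.26649594   10.6303373    20.77857633  100.14823902    0.
 -102.26649594]
6.8417 [ 0.60999491 -0.02999152  0.4000034 ] [-1.79999690e+02 -8.64110115e-04 -9.00017772e+01]
```

View pics/w2.png

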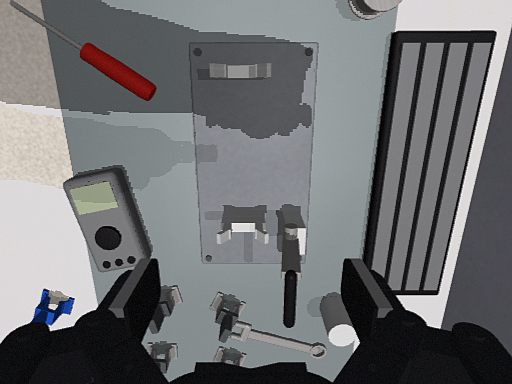

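View pics/w3.png

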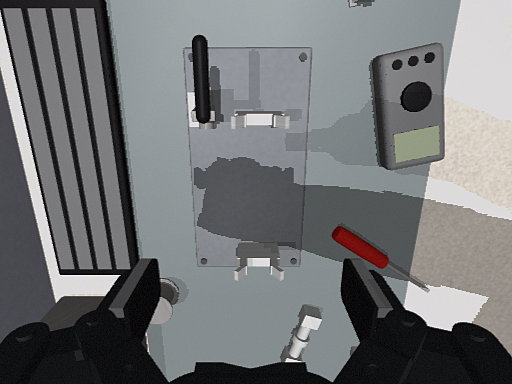

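Run:
```python
from h import *
for n,cs in {"w2":[(190,43),(318,43),(306,264),(202,264)],"w3":[(184,48),(311,48),(300,267),(197,266)]}.items():
    im,W=load(n)
    t=np.vstack([np.hstack([cv2.resize(im[y-20:y+20,x-25:x+25],None,fx=8,fy=8,interpolation=cv2.INTER_CUBIC) for x,y in cs[i:i+2]]) for i in (0,2)])
    for k,(x,y) in enumerate(cs): pass
    cv2.imwrite(f"pics/{n}z.png",t[:640,:800])
```

```text
(no output)
```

View pics/w2z.png

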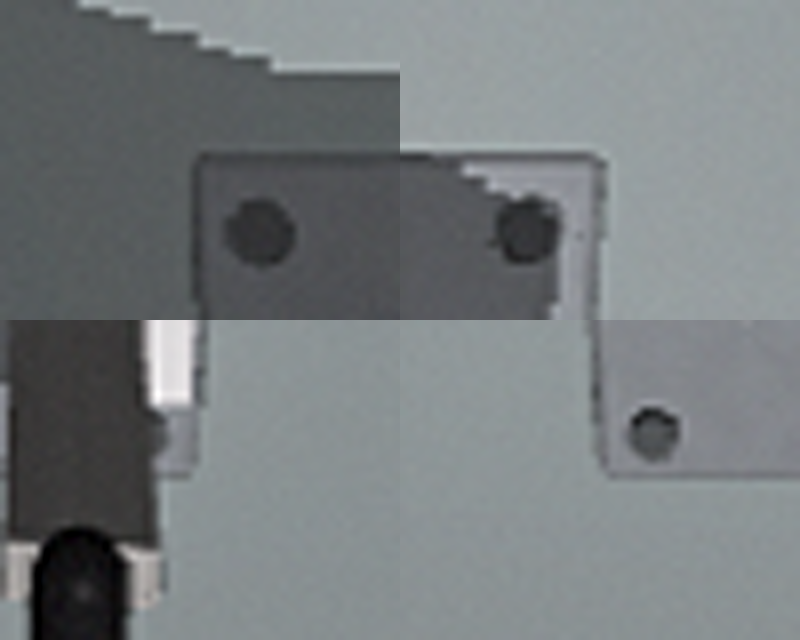

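View pics/w3z.png

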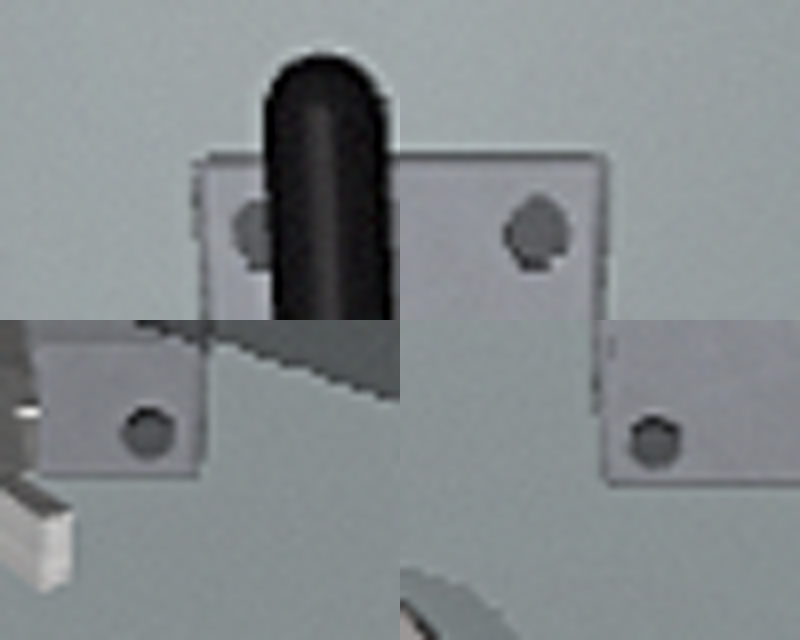

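Run:
```python
from h import *
# order: (x-,y+),(x+,y+),(x+,y-),(x-,y-)
P={"w2":[(189.5,42),(318,42.2),(305.1,262.7),(202,262.7)],"w3":[(299.8,266),(197.2,265.9),(183.7,47.2),(311.2,47.2)]}
L=np.array([[-70,140],[100,140],[100,-190],[-70,-190]])/1e3
for n,ps in P.items():
    _,W=load(n); Q=np.array([plane(W,p,.012) for p in ps])[:,:2]; print(n,Q.round(4).tolist())
    print(" lens",[np.linalg.norm(Q[i]-Q[(i+1)%4]).round(4) for i in range(4)])
    # rigid fit
    lm,qm=L.mean(0),Q.mean(0); H=(L-lm).T@(Q-qm); a=np.arctan2(H[0,1]-H[1,0],H[0,0]+H[1,1]); R=np.array([[np.cos(a),-np.sin(a)],[np.sin(a),np.cos(a)]])
    print(" seat",qm-R@lm,np.degrees(a),"sc",np.linalg.norm(Q-qm)/np.linalg.norm(L-lm))
    # pnp check
    K,Rr,t=W
    ok,rv,tv=cv2.solvePnP(np.c_[L,np.full(4,.012)],np.array(ps),K,None)
    A=cv2.Rodrigues(rv)[0]; X=Rr.T@(tv[:,0]-t); print(" pnp seat",X, cv2.Rodrigues(Rr.T@A)[0].ravel()*57.3)
```

```text
w2 [[0.5313, 0.1674], [0.6984, 0.1669], [0.6995, -0.1599], [0.5311, -0.1597]]
 lens [np.float64(0.1671), np.float64(0.3268), np.float64(0.1684), np.float64(0.3271)]
 seat [0.60005357 0.02867629] 0.030328682719864695 sc 0.9899719372215694
 pnp seat [ 0.60007805  0.0279248  -0.006031  ] [-0.74215357  0.06737243  0.01618408]
w3 [[0.5291, 0.166], [0.6975, 0.1658], [0.6975, -0.1614], [0.5306, -0.1614]]
 lens [np.float64(0.1684), np.float64(0.3273), np.float64(0.1669), np.float64(0.3274)]
 seat [0.59862327 0.02722445] 0.10230533084699246 sc 0.9907295166831558
 pnp seat [ 0.59870329  0.02787774 -0.00525247] [0.91987519 0.16949274 0.11388199]
```

```bash
cat >> h.py <<'E'
SEAT=np.array([0.5993,0.0280,0.075])
def st(robot,msg=""):
    o=robot.observe(); print(msg,"t%.1f"%o['time'],"pos",o['tool_pos'].round(4),"F",o['ft_force'].round(1),"w %.4f"%o['gripper_width']); return o
E
python3 - <<'E'
from plant import robot
from h import *
robot.move_pose([0.655,-0.127,0.30],[180,0,-90])
st(robot)
print(robot.line_to([0.655,-0.127,0.216],vel=.12,guard=15))
st(robot)
robot.set_gripper(0.0)
st(robot,"grip"); snap(robot,"w4")
E
```

```text
t7.5 pos [ 0.6549 -0.1265  0.3011] F [0.  0.1 0.7] w 0.0854
False
 t8.3 pos [ 0.6554 -0.127   0.2173] F [ 0.1  0.3 -0.1] w 0.0852
grip t9.0 pos [ 0.655  -0.1271  0.2163] F [-0.7 -0.2  2.5] w 0.0118
```

View pics/w4.png

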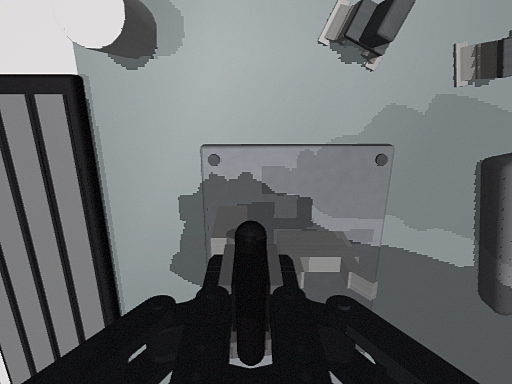

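Run:
```python
from plant import robot
from h import *
hx,hz=0.664,0.075
x0,y0,z0=robot.observe()['tool_pos']
for th in np.linspace(1.467,0.75,6)[1:]:
    r=robot.line_to([hx-.087*np.cos(th),-.127,hz+.087*np.sin(th)+.054],vel=.05,guard=30)
    o=st(robot,"%.2f %s"%(th,r))
    if r: break
```

```text
1.32 False t9.4 pos [ 0.6435 -0.1271  0.2147] F [2.2 0.2 6.1] w 0.0119
1.18 False t9.8 pos [ 0.6316 -0.1271  0.2117] F [-2.2  1.3 13.4] w 0.0120
1.04 False t10.2 pos [ 0.6196 -0.1271  0.2046] F [-2.7  0.9  6.7] w 0.0122
0.89 False t10.7 pos [ 0.6097 -0.1272  0.197 ] F [ 1.7 -0.2  5.2] w 0.0117
0.75 False t11.1 pos [ 0.6    -0.1271  0.1878] F [ 1.1 -2.8  1.2] w 0.0117
```

Forces are small, so I continue to the down stop.

Run:
```python
from plant import robot
from h import *
hx,hz=0.664,0.075
for th in [.6,.45,.3,.15,.05,0,-.05,-.1]:
    r=robot.line_to([hx-.087*np.cos(th),-.127,hz+.087*np.sin(th)+.054],vel=.05,guard=20)
    o=st(robot,"%.2f %s"%(th,r))
    if r: break
```

```text
0.60 False t11.5 pos [ 0.5927 -0.1272  0.1782] F [ 4.3 -1.5  2. ] w 0.0119
0.45 False t11.9 pos [ 0.5857 -0.1272  0.166 ] F [ 6.4 -2.  -1.4] w 0.0118
0.30 False t12.3 pos [ 0.5813 -0.1272  0.1545] F [ 7.  -2.2  2. ] w 0.0119
0.15 False t12.7 pos [ 0.5782 -0.1271  0.1409] F [10.6 -2.9 -4.3] w 0.0119
0.05 False t13.0 pos [ 0.5772 -0.1271  0.132 ] F [11.2 -2.8 -5. ] w 0.0117
0.00 False t13.3 pos [ 0.5771 -0.1272  0.128 ] F [ 8.4 -3.  -1.6] w 0.0119
-0.05 False t13.5 pos [ 0.5772 -0.1272  0.1254] F [ 1.1 -0.2 13.1] w 0.0120
-0.10 False t13.8 pos [ 0.5773 -0.1274  0.1241] F [-12.7   3.8  39.3] w 0.0121
```

Run:
```python
from plant import robot
from h import *
robot.line_to([0.577,-.127,.1265],vel=.05)
robot.set_gripper(0.06); st(robot)
robot.line_to([0.577,-.127,.25],vel=.15)
robot.move_pose([0.61,-0.03,0.40],[180,0,-90]); robot.pause(.2)
snap(robot,"w5")
robot.move_pose([0.535,0.34,0.36],[180,0,-90+0]); robot.pause(.2)
snap(robot,"w6"); st(robot)
```

```text
t14.6 pos [ 0.5768 -0.1269  0.1263] F [-0.1 -0.3 -0.3] w 0.0601
 t18.2 pos [0.5355 0.3392 0.3601] F [-0.4 -0.3  0.1] w 0.0600
```

View pics/w5.png

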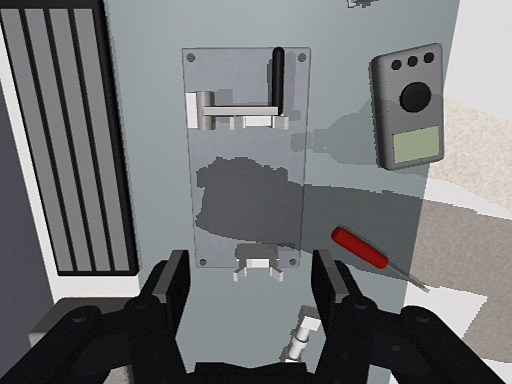

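View pics/w6.png

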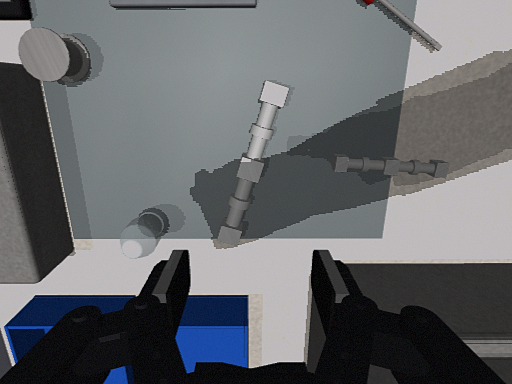

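Run:
```python
from h import *
im,W=load("w6")
cv2.imwrite("pics/w6z.png",cv2.resize(im[70:260,190:320],None,fx=3,fy=3,interpolation=cv2.INTER_CUBIC)[:600])
```

```text
(no output)
```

View pics/w6z.png

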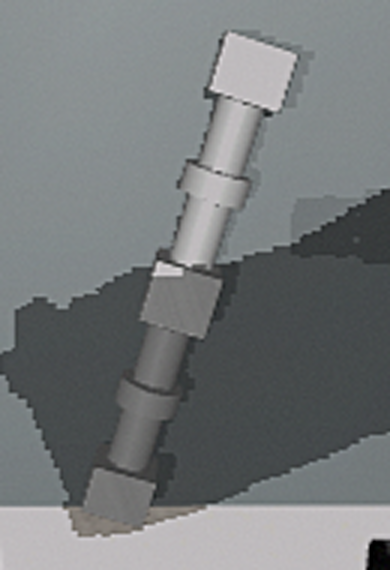

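Run:
```python
from h import *
im,W=load("w6")
f=lambda X,Y:plane(W,(190+(X+.5)/3-.5,70+(Y+.5)/3-.5),.030)
a,b,c=f(254,72),f(182,300),f(120,497); print(a,b,c,np.linalg.norm(a-b),np.linalg.norm(b-c))
d=c-a; print("axis angle",np.degrees(np.arctan2(d[1],d[0])),"mid",(a+c)/2)
for q in [(158,264),(222,278),(205,338),(143,320)]: print(f(*q).round(4))
```

```text
[0.50717125 0.26439571 0.03      ] [0.53597485 0.35773314 0.03      ] [0.56471918 0.45119345 0.03      ] 0.09768072513076255 0.09778070088574842
axis angle 72.87718033514123 mid [0.53594521 0.35779458 0.03      ]
[0.5461 0.342  0.03  ]
[0.5189 0.3481 0.03  ]
[0.526  0.3748 0.03  ]
[0.5529 0.3666 0.03  ]
```

Run:
```python
from plant import robot
from h import *
yaw=72.88-180
robot.move_pose([0.536,0.3578,0.18],[180,0,yaw])
print(robot.line_to([0.536,0.3578,0.076],vel=.1,guard=12)); st(robot)
robot.pause(.2);snap(robot,"w7")
robot.set_gripper(0.0); st(robot,"grip")
robot.line_to([0.536,0.3578,0.20],vel=.15); st(robot,"lift")
snap(robot,"w8")
```

```text
False
 t20.1 pos [0.5365 0.358  0.0769] F [-0.2  0.9  0.1] w 0.0603
grip t20.8 pos [0.5363 0.3578 0.0763] F [ 0.9 -1.6  2. ] w 0.0292
lift t21.7 pos [0.5354 0.3575 0.1985] F [ 0.5  0.1 -4.1] w 0.0287
```

View pics/w8.png

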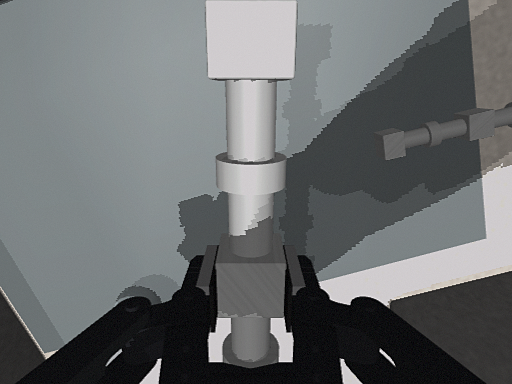

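Run:
```python
from plant import robot
from h import *
x,y=SEAT[0],SEAT[1]+.006
robot.move_pose([x,y,0.23],[180,0,-89.93]); robot.pause(.3)
st(robot); snap(robot,"w9")
print(robot.line_to([x,y,0.165],vel=.1,guard=12)); st(robot)
snap(robot,"w10"); snap(robot,"s10","side")
```

```text
t23.4 pos [0.5993 0.0347 0.2299] F [-0.2  0.3 -3. ] w 0.0295
False
 t24.2 pos [0.5996 0.0339 0.1657] F [ 0.2 -0.2 -3.6] w 0.0287
```

View pics/w10.png

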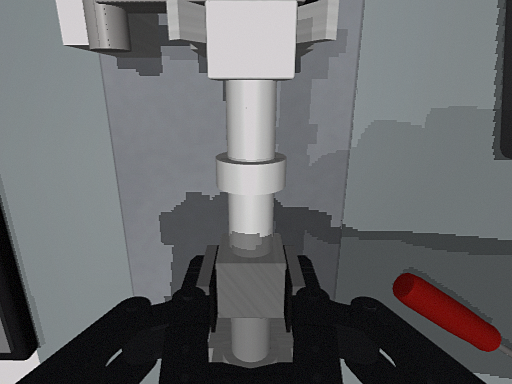

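View pics/s10.png

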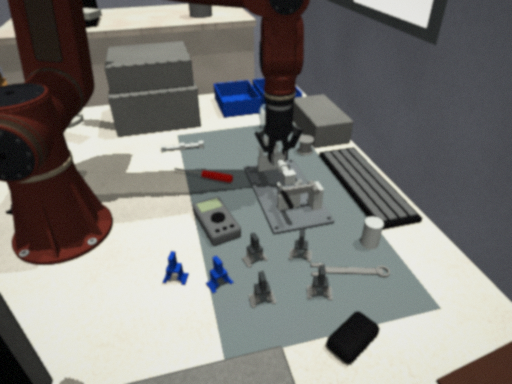

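Run:
```python
from plant import robot
from h import *
x,y=SEAT[0],SEAT[1]+.006
print(robot.line_to([x,y,0.136],vel=.04,guard=10)); st(robot)
robot.pause(.2); st(robot)
for k in range(10):
    r=robot.line_to([x,y-.0015*(k+1),0.1365],vel=.015,guard=8); o=st(robot,str(r))
    if r: break
```

```text
True
 t25.0 pos [0.5988 0.0341 0.1363] F [-0.   0.   5.3] w 0.0292
 t25.2 pos [0.5988 0.0341 0.1363] F [-1.  -0.   5.4] w 0.0292
True t25.4 pos [0.5992 0.0327 0.1363] F [ 1.  -1.4  2.4] w 0.0290
```

Run:
```python
from plant import robot
from h import *
x=0.5992
robot.line_to([x,.0327,0.1375],vel=.02); robot.pause(.1); o=st(robot)
for k in range(10):
    r=robot.line_to([x,.0327-.0012*(k+1),0.1375],vel=.015,guard=14); o=st(robot,str(r))
    if r or o['ft_force'][1]>7: break
```

```text
t25.8 pos [0.5988 0.0329 0.1368] F [ 0.4  0.2 -3.7] w 0.0288
False t26.0 pos [0.5991 0.0315 0.1373] F [ 0.1 -0.  -3.2] w 0.0290
False t26.3 pos [0.5992 0.0302 0.1375] F [-0.8  0.1 -3.4] w 0.0291
False t26.5 pos [0.5992 0.029  0.1375] F [ 0.6  0.1 -4.3] w 0.0287
False t26.8 pos [0.5992 0.0278 0.1375] F [-0.4 -0.5 -3.3] w 0.0292
False t27.0 pos [0.5991 0.0273 0.1375] F [-0.6  6.3 -3. ] w 0.0289
False t27.3 pos [0.599  0.0271 0.1375] F [ 0.3 10.8 -2.4] w 0.0289
```

Run:
```python
from plant import robot
from h import *
robot.line_to([.5992,.0268,0.1355],vel=.02,guard=12); robot.pause(.2); st(robot)
robot.set_gripper(0.06); robot.pause(.2); st(robot,"open")
robot.line_to([.5992,.0268,0.22],vel=.12); 
robot.move_pose([0.61,-0.03,0.40],[180,0,-90]); robot.pause(.2)
snap(robot,"w11");st(robot)
robot.move_pose([0.61,0.03,0.40],[180,0,90]); robot.pause(.2)
snap(robot,"w12");st(robot)
```

```text
t27.7 pos [0.5993 0.0275 0.1363] F [-1.3  1.1  5.3] w 0.0291
open t28.3 pos [0.5983 0.028  0.1346] F [-0.1  0.3  0.6] w 0.0601
 t30.2 pos [ 0.6097 -0.0295  0.3984] F [0.5 0.7 0.6] w 0.0603
 t33.1 pos [0.61 0.03 0.4 ] F [-0.8 -0.3 -0.4] w 0.0599
```

View pics/w11.png

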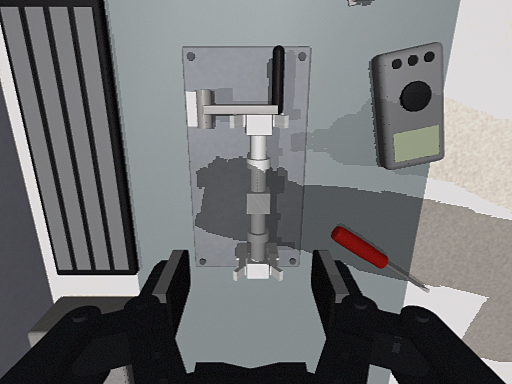

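View pics/w12.png

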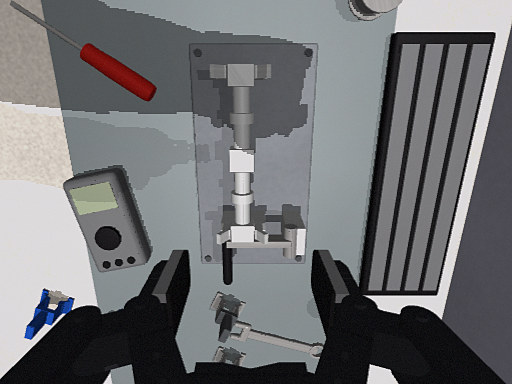

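Run:
```python
from h import *
im,W=load("w11"); im2,W2=load("w12")
a=cv2.resize(im[90:140,180:300],None,fx=6,fy=6,interpolation=cv2.INTER_CUBIC)
b=cv2.resize(im2[210:260,190:310],None,fx=6,fy=6,interpolation=cv2.INTER_CUBIC)
cv2.imwrite("pics/w11z.png",np.vstack([a,b])[:600])
```

```text
(no output)
```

View pics/w11z.png

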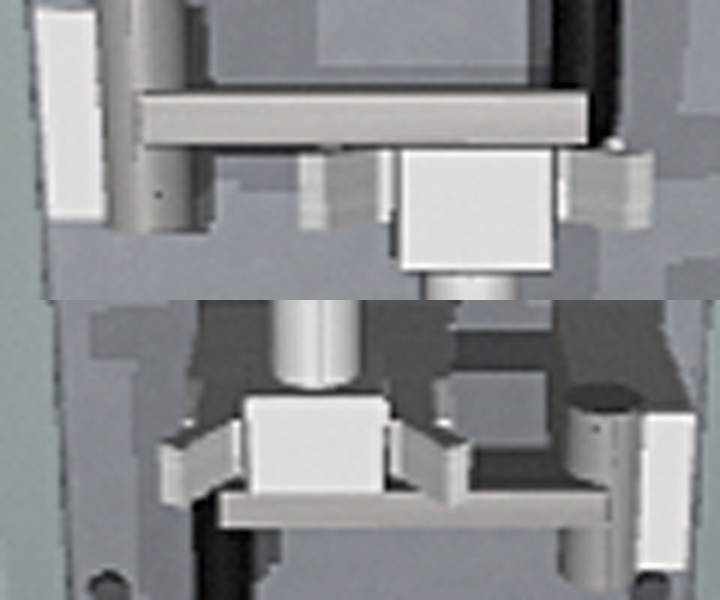

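Run:
```python
from plant import robot
from h import *
hx,hz=0.664,0.075
robot.move_pose([0.577,-.127,.22],[180,0,90]); robot.pause(.2)
print(robot.line_to([0.577,-.127,.1275],vel=.1,guard=12)); st(robot)
robot.set_gripper(0.0); st(robot,"grip")
for th in np.arange(.1,1.66,.13):
    r=robot.line_to([hx-.087*np.cos(th),-.127,hz+.087*np.sin(th)+.0525],vel=.06,guard=30)
    o=st(robot,"%.2f %s"%(th,r))
    if r: break
```

```text
False
 t35.4 pos [ 0.5775 -0.1272  0.1283] F [0.2 0.4 0.2] w 0.0597
grip t35.9 pos [ 0.5772 -0.1271  0.1279] F [0.2 0.8 2.5] w 0.0120
0.10 False t36.1 pos [ 0.5776 -0.127   0.1365] F [ 0.8 -0.3  1.3] w 0.0120
0.23 False t36.5 pos [ 0.5791 -0.127   0.1473] F [-0.  -1.4  0.9] w 0.0123
0.36 False t36.8 pos [ 0.582  -0.127   0.1581] F [-4.9 -1.6 -0.9] w 0.0120
0.49 False t37.2 pos [ 0.5863 -0.127   0.1689] F [-9.9 -1.6  4.8] w 0.0120
0.62 False t37.5 pos [ 0.5912 -0.127   0.178 ] F [-15.1  -2.1   5. ] w 0.0118
0.75 False t37.9 pos [ 0.5978 -0.127   0.1874] F [-21.7  -1.5  12.3] w 0.0117
0.88 False t38.2 pos [ 0.6059 -0.1271  0.1967] F [-26.8   0.2  23. ] w 0.0118
1.01 False t38.5 pos [ 0.6155 -0.1271  0.2053] F [-30.    1.6  33.4] w 0.0119
1.14 False t38.9 pos [ 0.6271 -0.1271  0.2114] F [-19.7   2.6  30.3] w 0.0119
1.27 False t39.2 pos [ 0.6394 -0.1271  0.2147] F [-6.5  1.7 18.9] w 0.0118
1.40 False t39.6 pos [ 0.6505 -0.127   0.2166] F [-3.3  0.5 13.8] w 0.0117
1.53 False t39.9 pos [ 0.6615 -0.127   0.217 ] F [-3.1  1.6  8.7] w 0.0119
```

Run:
```python
from plant import robot
from h import *
robot.line_to([.668,-.127,.2145],vel=.05,guard=20); robot.pause(.3); st(robot)
robot.set_gripper(.06); robot.pause(.2);st(robot)
robot.line_to([.668,-.127,.33],vel=.15)
robot.move_pose([0.61,0.03,0.40],[180,0,90]); robot.pause(.2)
snap(robot,"w13"); st(robot)
# now look over the clips
robot.move_pose([0.49,-0.29,0.40],[180,0,0]); robot.pause(.2)
snap(robot,"w14"); st(robot); snap(robot,"s14","side")
```

```text
t40.5 pos [ 0.669  -0.127   0.2174] F [-1.5  0.1 10.8] w 0.0120
 t41.2 pos [ 0.668  -0.127   0.2144] F [-0.2  1.   0.4] w 0.0601
 t43.1 pos [0.6103 0.0288 0.3988] F [-0.6 -1.1  0.6] w 0.0596
 t44.7 pos [ 0.4904 -0.2893  0.4   ] F [ 0.5 -0.2  0.1] w 0.0599
```

View pics/w13.png

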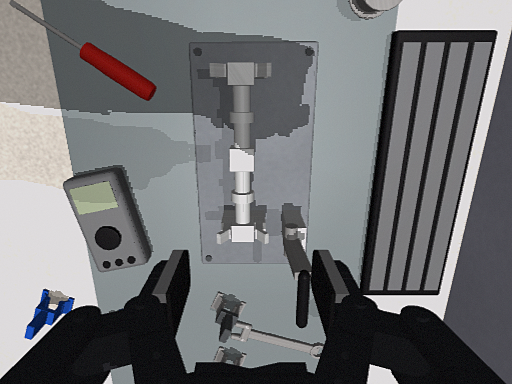

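View pics/w14.png

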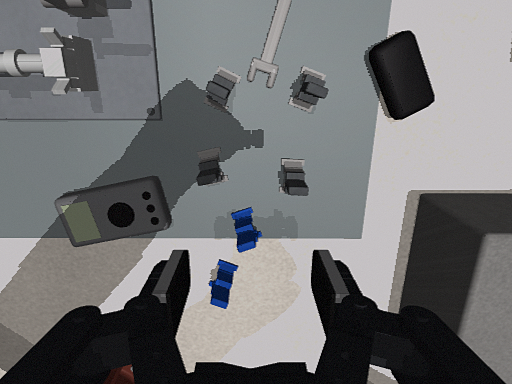

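Run:
```python
from h import *
im,W=load("w14")
cv2.imwrite("pics/w14z.png",cv2.resize(im[60:200,190:335],None,fx=4,fy=4,interpolation=cv2.INTER_CUBIC))
for p in [(222,88),(312,90),(209,170),(293,180)]: print(p,plane(W,p,.06).round(4))
```

```text
(222, 88) [ 0.5723 -0.2543  0.06  ]
(312, 90) [ 0.5702 -0.364   0.06  ]
(209, 170) [ 0.4695 -0.2343  0.06  ]
(293, 180) [ 0.456 -0.346  0.06 ]
```

View pics/w14z.png

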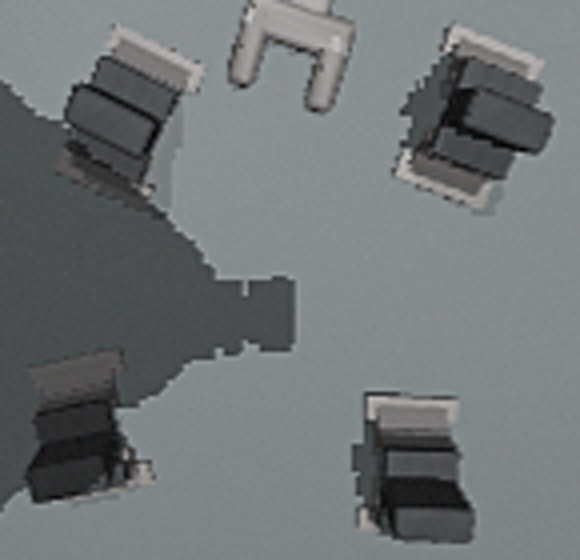

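```bash
cat >> h.py <<'E'
def zoom(name,im,x0,y0,w,h,f=4):
    cv2.imwrite(f"pics/{name}.png",cv2.resize(im[y0:y0+h,x0:x0+w],None,fx=f,fy=f,interpolation=cv2.INTER_CUBIC))
def unz(X,Y,x0,y0,f=4): return (x0+(X+.5)/f-.5,y0+(Y+.5)/f-.5)
E
python3 - <<'E'
from plant import robot
from h import *
robot.move_pose([0.599,0.028,0.265],[180,0,90]); robot.pause(.3); st(robot)
im,W=snap(robot,"w15"); zoom("w15z",im,180,110,160,140)
# first clip B
robot.move_pose([0.568,-0.362,0.2515],[180,0,70]); robot.pause(.3); st(robot)
im,W=snap(robot,"w16"); zoom("w16z",im,180,110,160,140)
E
```

```text
t46.4 pos [0.5991 0.0274 0.2652] F [0.6 0.4 0.4] w 0.0601
 t48.2 pos [ 0.5684 -0.3613  0.2516] F [ 0.3 -0.9 -0. ] w 0.0600
```

View pics/w15.png

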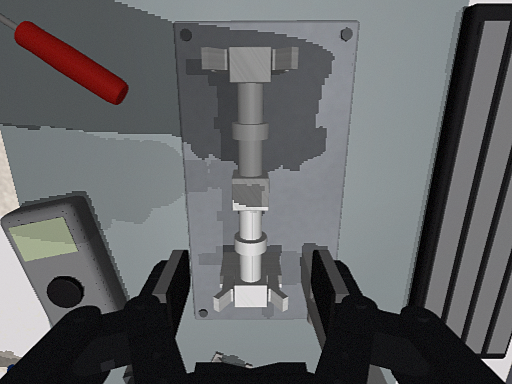

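View pics/w15z.png

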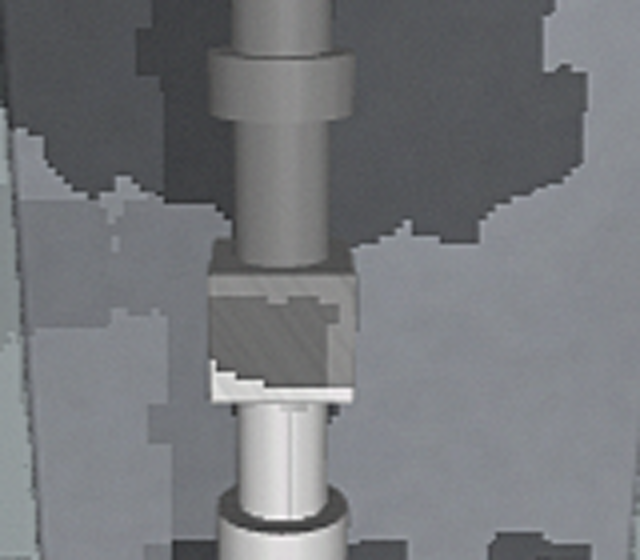

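View pics/w16.png

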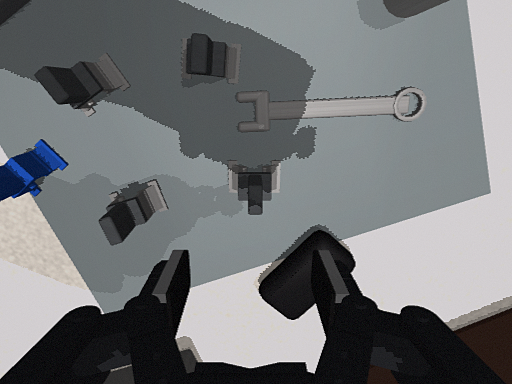

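View pics/w16z.png

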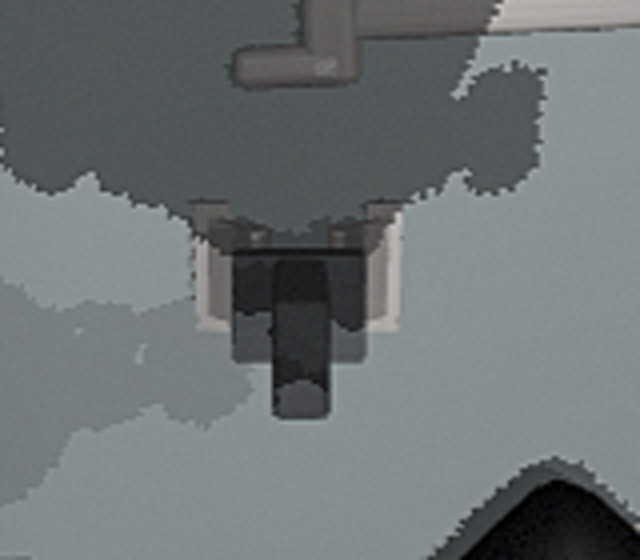

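```bash
cat >> h.py <<'E'
from scipy.spatial.transform import Rotation as Ro
def intool(W,uv,z,pos,yaw):
    p=plane(W,uv,z); a=np.radians(yaw); d=(p-np.asarray(pos))[:2]
    tx=np.array([np.cos(a),np.sin(a)]); ty=np.array([np.sin(a),-np.cos(a)])
    return p, d@tx, d@ty
E
python3 - <<'E'
from h import *
_,W=load("w15"); print(intool(W,unz(281.5,338.5,180,110),.090,[0.5991,0.0274,0],90))
for r in (277,402): print(plane(W,unz(281.5,r,180,110),.09))
_,W=load("w16"); print(intool(W,unz(302,359.5,180,110),.0768,[0.5684,-0.3613,0],70)); 
for r in (302,417): print(intool(W,unz(302,r,180,110),.0768,[0.5684,-0.3613,0],70)[1:])
E
```

```text
(array([0.59931795, 0.02844469, 0.09      ]), np.float64(0.0010446873668676568), np.float64(0.0002179497958986198))
[0.59933705 0.04140695 0.09      ]
[0.59929756 0.01460298 0.09      ]
(array([ 0.57117902, -0.36572808,  0.0768    ]), np.float64(-0.0032105521516742263), np.float64(0.004125918862839265))
(np.float64(0.00903744458231891), np.float64(0.004051639701150777))
(np.float64(-0.015845450666508134), np.float64(0.004202544427826398))
```

```bash
cat >> h.py <<'E'
def pick(robot,x,y,yaw,ztcp=.117):
    robot.move_pose([x,y,.2],[180,0,yaw])
    r=robot.line_to([x,y,ztcp],vel=.1,guard=10); st(robot,"down %s"%r)
    robot.set_gripper(0.0); st(robot,"grip")
    robot.line_to([x,y,.28],vel=.15)
def toolxy(pos,yaw,dx,dy):
    a=np.radians(yaw); return np.asarray(pos)[:2]+dx*np.array([np.cos(a),np.sin(a)])+dy*np.array([np.sin(a),-np.cos(a)])
E
python3 - <<'E'
from plant import robot
from h import *
x,y=toolxy([0.5684,-0.3613],70,-.0034,.0041); print(x,y)
pick(robot,x,y,70); o=st(robot,"up")
snap(robot,"w17")
robot.move_pose([.599,-.043,.28],[180,0,90]); robot.pause(.3); st(robot); snap(robot,"w18");
E
```

```text
0.571089871257915 -0.3658972374983073
down False t49.6 pos [ 0.5714 -0.3663  0.118 ] F [-0.7  0.1 -0.2] w 0.0602
grip t50.1 pos [ 0.5712 -0.366   0.1173] F [-0.1 -0.6  1.2] w 0.0113
up t51.3 pos [ 0.5708 -0.3657  0.2787] F [ 0.  -0.3 -1.3] w 0.0114
 t52.9 pos [ 0.5991 -0.0438  0.2799] F [-0.1  1.  -1. ] w 0.0110
```

View pics/w18.png

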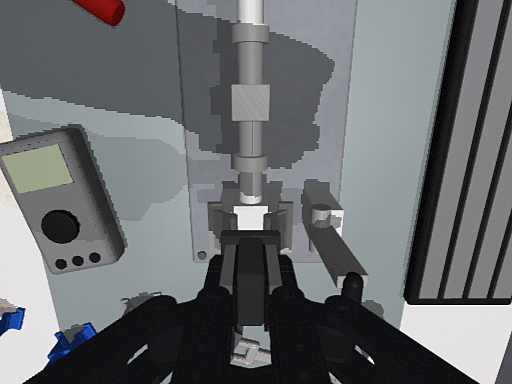

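```bash
cat >> h.py <<'E'
def press(robot,y,x=.599,zhome=.170,yaw=90,lim=38):
    robot.line_to([x,y,.222],vel=.12); robot.pause(.1); st(robot,"above")
    z=.218
    while z>zhome-.004:
        r=robot.line_to([x,y,z],vel=.04); o=robot.observe(); f=o['ft_force']
        print("z %.4f F"%o['tool_pos'][2],f.round(1),"w %.4f"%o['gripper_width'])
        if f[2]>lim: print("limit"); break
        z-=.004
    return o
E
python3 - <<'E'
from plant import robot
from h import *
press(robot,-.043,zhome=.172)
snap(robot,"w19"); snap(robot,"s19","side")
E
```

```text
above t53.7 pos [ 0.5995 -0.0431  0.2233] F [-0.3  0.4 -0.4] w 0.0110
z 0.2180 F [ 0.2  0.4 -1.2] w 0.0109
z 0.2136 F [-0.1 -0.2  0.1] w 0.0114
z 0.2096 F [ 0.6  0.3 -1.2] w 0.0110
z 0.2056 F [ 0.2  0.2 -1.2] w 0.0117
z 0.2016 F [ 0.5  0.1 -2.1] w 0.0111
z 0.1976 F [-0.1 -0.1  0. ] w 0.0109
z 0.1936 F [ 0.2 -0.  -0.3] w 0.0113
z 0.1896 F [-0.1  0.7 -1.8] w 0.0110
z 0.1860 F [ 0.8 -1.3 -0.4] w 0.0111
z 0.1826 F [-0.4  0.4  3. ] w 0.0110
z 0.1783 F [-0.  -1.8  2.6] w 0.0111
z 0.1734 F [ 0.4  0.7 -2.5] w 0.0111
z 0.1698 F [ 0.5 -1.5  0.1] w 0.0114
```

View pics/w19.png

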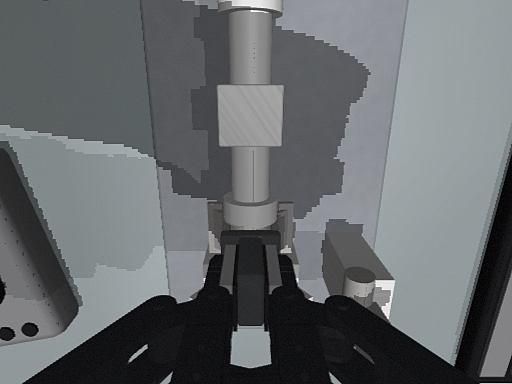

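Run:
```python
from plant import robot
from h import *
for z in (.168,.166,.164):
    robot.line_to([.599,-.043,z],vel=.03); robot.pause(.1); o=st(robot)
    if o['ft_force'][2]>15: break
robot.set_gripper(.05); st(robot)
robot.line_to([.599,-.043,.25],vel=.12)
robot.move_pose([.599,-.043,.30],[180,0,90]);robot.pause(.3)
im,W=snap(robot,"w20"); zoom("w20z",im,170,90,160,150); s,_=snap(robot,"s20","side"); zoom("s20z",s,230,120,130,100,6)
```

```text
t57.4 pos [ 0.5991 -0.0429  0.1696] F [-4.8  0.5 13. ] w 0.0110
 t57.7 pos [ 0.5992 -0.0429  0.1695] F [-10.9   3.   26.4] w 0.0115
 t58.2 pos [ 0.5988 -0.043   0.1655] F [-0.6 -0.1  0.5] w 0.0498
```

View pics/w20z.png

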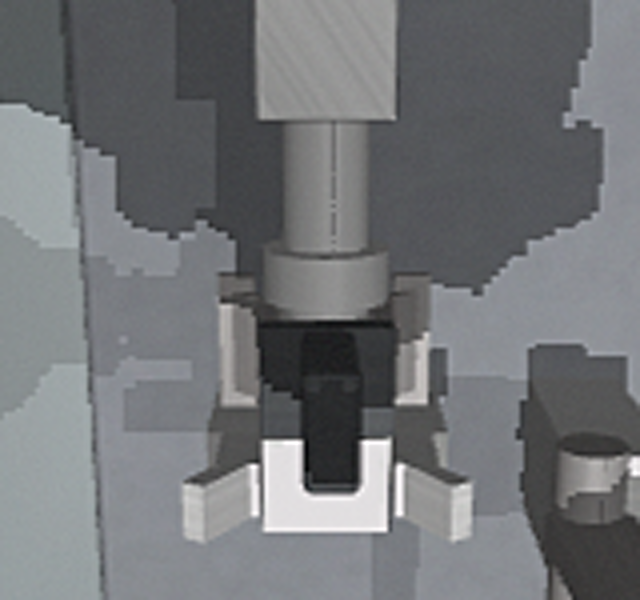

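View pics/s20z.png

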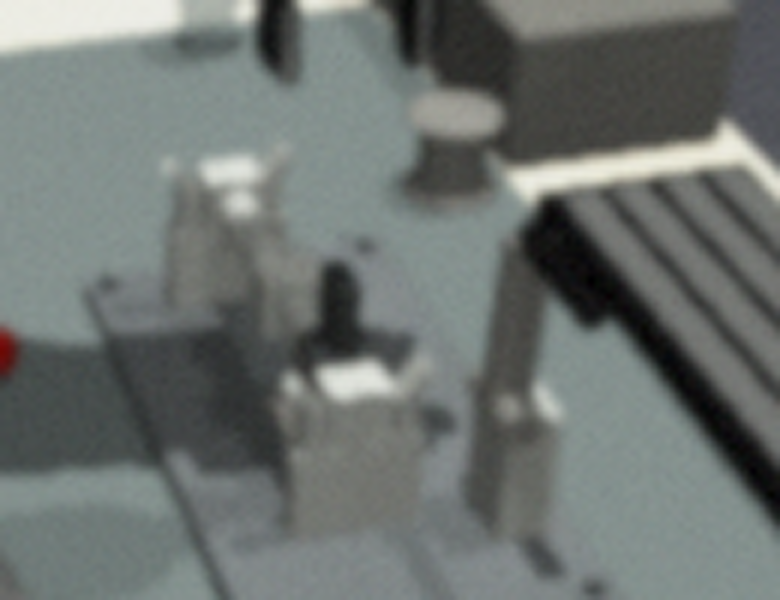

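Run:
```python
from plant import robot
from h import *
robot.set_gripper(.06)
robot.move_pose([0.572,-0.254,0.2515],[180,0,66]); robot.pause(.3); st(robot)
im,W=snap(robot,"w21"); zoom("w21z",im,180,110,160,140)
```

```text
t61.2 pos [ 0.5725 -0.253   0.2519] F [ 0.2  0.3 -0.7] w 0.0600
```

View pics/w21.png

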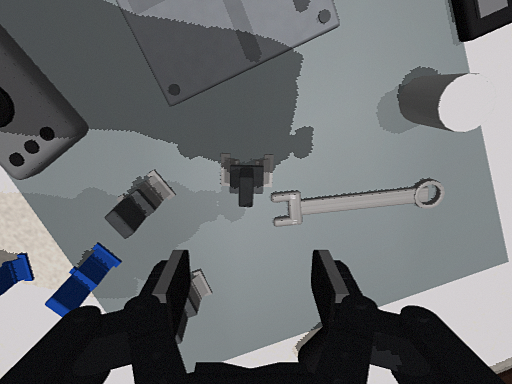

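View pics/w21z.png

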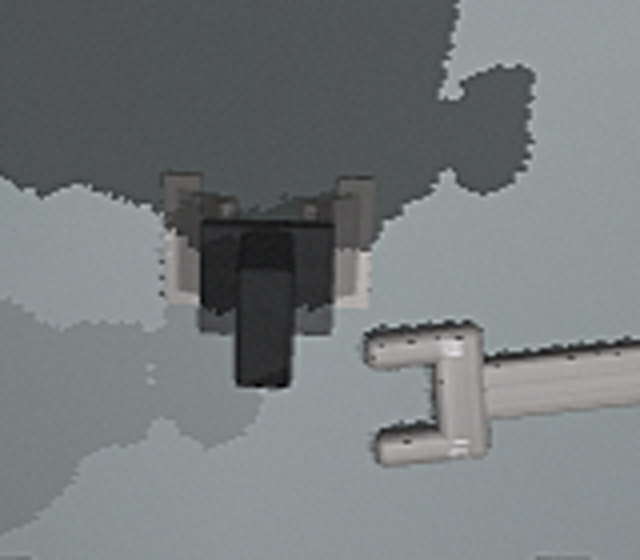

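Run:
```python
from plant import robot
from h import *
_,W=load("w21"); P=[0.5725,-0.2530]
a=intool(W,unz(269,270,180,110),.0768,P+[0],66);b=intool(W,unz(264,388,180,110),.0768,P+[0],66); print(a,b)
x,y=(a[0][:2]+b[0][:2])/2; print(x,y)
pick(robot,x,y,65); st(robot,"up")
robot.move_pose([.599,-.001,.28],[180,0,90]); robot.pause(.3)
snap(robot,"w22")
o=press(robot,-.001,zhome=.170)
for z in (.1675,.166,.1645):
    if o['ft_force'][2]>18: break
    robot.line_to([.599,-.001,z],vel=.03); robot.pause(.1); o=st(robot)
```

```text
(array([ 0.57655883, -0.23765826,  0.0768    ]), np.float64(0.01566625618862126), np.float64(-0.0025321203588374018)) (array([ 0.56535725, -0.26019463,  0.0768    ]), np.float64(-0.009477839404817617), np.float64(-0.003598907836658453))
0.5709580414549622 -0.24892644306515893
down False t62.5 pos [ 0.5714 -0.2492  0.1179] F [ 0.5  0.2 -1.5] w 0.0598
grip t63.0 pos [ 0.571  -0.249   0.1172] F [-0.3 -0.4  2.3] w 0.0110
up t64.3 pos [ 0.5706 -0.2487  0.2787] F [-0.4 -0.  -0.4] w 0.0109
above t66.3 pos [ 0.5995 -0.0011  0.2232] F [-0.3 -0.5 -1.4] w 0.0113
z 0.2180 F [ 0.3  0.7 -2.1] w 0.0113
z 0.2136 F [-0.4  0.3 -0.4] w 0.0110
z 0.2096 F [-0.1  0.1 -1.1] w 0.0108
z 0.2056 F [ 0.9 -0.3 -1.3] w 0.0111
z 0.2016 F [ 0.5 -0.8 -1. ] w 0.0113
z 0.1977 F [ 1.3  0.5 -0.9] w 0.0109
z 0.1936 F [-0.8 -0.3 -0.8] w 0.0111
z 0.1896 F [ 0.4 -0.3 -0.1] w 0.0108
z 0.1859 F [-0.9  0.6 -0.3] w 0.0111
z 0.1825 F [-0.5 -0.3  4.4] w 0.0114
z 0.1782 F [ 0.2 -1.5  3.1] w 0.0111
z 0.1734 F [ 1.6 -1.2 -2.9] w 0.0110
z 0.1697 F [ 0.5  0.1 -0.4] w 0.0115
 t69.9 pos [ 0.599  -0.0009  0.1695] F [-7.2  0.7 16.8] w 0.0113
 t70.3 pos [ 0.5991 -0.0009  0.1694] F [-11.6   1.9  25.5] w 0.0112
```

View pics/w22.png

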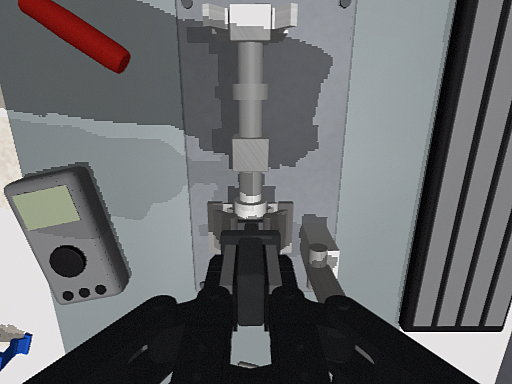

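Run:
```python
from plant import robot
from h import *
robot.set_gripper(.06); robot.line_to([.599,-.001,.28],vel=.15)
robot.move_pose([0.468,-0.234,0.2515],[180,0,102]); robot.pause(.3); st(robot)
im,W=snap(robot,"w23"); zoom("w23z",im,180,110,160,140)
```

```text
t73.1 pos [ 0.4684 -0.2334  0.2515] F [0.7 0.3 0.4] w 0.0601
```

View pics/w23.png

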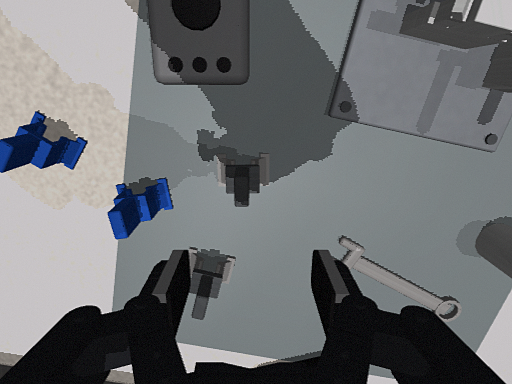

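View pics/w23z.png

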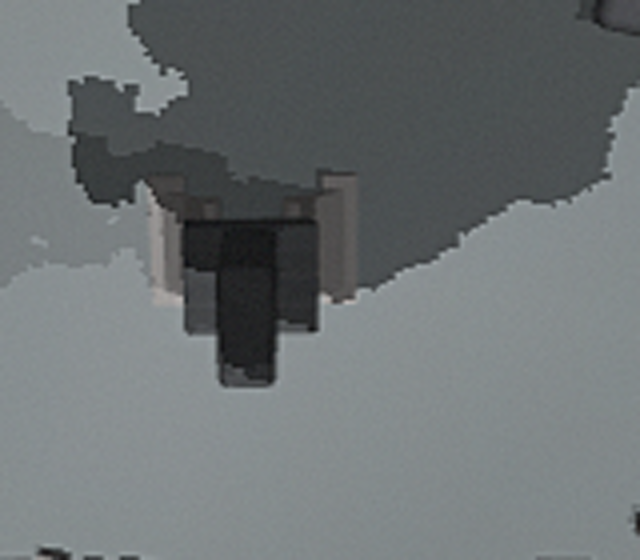

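```bash
cat >> h.py <<'E'
def cycle(robot,name,P,yaw,near,far,gyaw,gy):
    _,W=load(name)
    a=intool(W,unz(*near,180,110),.0768,P,yaw);b=intool(W,unz(*far,180,110),.0768,P,yaw); print(a[1:],b[1:])
    x,y=(a[0][:2]+b[0][:2])/2; print(x,y)
    pick(robot,x,y,gyaw); o=st(robot,"up")
    if o['gripper_width']<.009: print("MISSED"); return
    robot.move_pose([.599,gy,.28],[180,0,90]); robot.pause(.3)
    o=press(robot,gy,zhome=.170)
    for z in (.1675,.166,.1645):
        if o['ft_force'][2]>18: break
        robot.line_to([.599,gy,z],vel=.03); robot.pause(.1); o=st(robot)
E
python3 - <<'E'
from plant import robot
from h import *
cycle(robot,"w23",[.4684,-.2334,0],102,(247,268),(247,387),102.5,.057)
E
```

```text
(np.float64(0.015955643762437768), np.float64(-0.006592950911808193)) (np.float64(-0.00934492440708582), np.float64(-0.006792007208291082))
0.46116654474510477 -0.23155831499885635
down False t74.4 pos [ 0.4615 -0.2319  0.1178] F [-0.  -0.5 -0.3] w 0.0599
grip t74.9 pos [ 0.4612 -0.2316  0.1172] F [0.2 0.6 1.2] w 0.0111
up t76.1 pos [ 0.4609 -0.2313  0.2789] F [ 0.   0.6 -1. ] w 0.0116
above t78.4 pos [0.5995 0.0569 0.2232] F [-0.6  0.3 -1.2] w 0.0113
z 0.2180 F [ 0.4 -0.2 -1.3] w 0.0111
z 0.2136 F [-0.4  0.6 -1.8] w 0.0112
z 0.2096 F [-0.2  0.1 -0.8] w 0.0112
z 0.2056 F [ 0.5 -0.  -1. ] w 0.0111
z 0.2016 F [-0.3  0.  -1.3] w 0.0106
z 0.1976 F [ 0.1  0.2 -1.6] w 0.0115
z 0.1937 F [ 0.6 -0.1 -1.4] w 0.0110
z 0.1896 F [-0.3 -0.2 -1. ] w 0.0112
z 0.1859 F [-0.4 -0.6 -0.3] w 0.0112
z 0.1826 F [-0.2 -0.1  4.3] w 0.0113
z 0.1783 F [ 0.8 -1.2  2.5] w 0.0112
z 0.1734 F [ 1.6 -0.6 -2.8] w 0.0112
z 0.1696 F [ 0.4 -0.3 -0.4] w 0.0110
 t82.0 pos [0.599  0.0571 0.1694] F [-7.3  0.2 16. ] w 0.0113
 t82.3 pos [0.5991 0.0571 0.1694] F [-12.6  -0.5  25.5] w 0.0114
```

Run:
```python
from plant import robot
from h import *
robot.set_gripper(.06); robot.line_to([.599,.057,.28],vel=.15)
robot.move_pose([0.454,-0.346,0.2515],[180,0,90]); robot.pause(.3); st(robot)
im,W=snap(robot,"w24"); zoom("w24z",im,180,110,160,140)
```

```text
t85.7 pos [ 0.4544 -0.3456  0.2515] F [-0.2  0.   0.8] w 0.0600
```

View pics/w24.png

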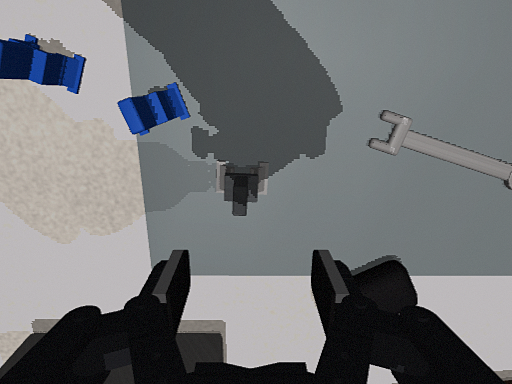

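View pics/w24z.png

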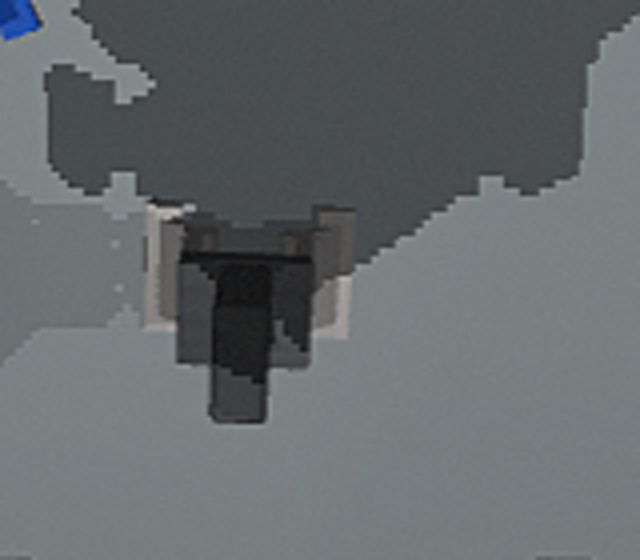

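Run:
```python
from plant import robot
from h import *
cycle(robot,"w24",[.4544,-.3456,0],90,(244.5,305),(239,422),88,.099)
```

```text
(np.float64(0.008405695405982239), np.float64(-0.007321033856364346)) (np.float64(-0.016957609693746156), np.float64(-0.008682442327465954))
0.44639826190808485 -0.349875957143882
down False t87.0 pos [ 0.4467 -0.3503  0.1178] F [-0.3  0.6  0.5] w 0.0598
grip t87.5 pos [ 0.4464 -0.35    0.1172] F [0.3 0.7 2. ] w 0.0116
up t88.7 pos [ 0.4462 -0.3496  0.2788] F [ 0.  -0.1  0. ] w 0.0115
above t91.5 pos [0.5995 0.099  0.2233] F [-0.4  0.1 -0.6] w 0.0112
z 0.2180 F [-0.3 -0.8 -1.3] w 0.0113
z 0.2136 F [-0.1  0.1 -1.7] w 0.0112
z 0.2096 F [ 0.7 -0.  -0.8] w 0.0108
z 0.2056 F [-0.2 -0.6 -0.8] w 0.0112
z 0.2016 F [-0.6  0.2 -0.7] w 0.0110
z 0.1976 F [-0.7  0.2 -1.2] w 0.0109
z 0.1936 F [ 0.6  0.1 -1.2] w 0.0110
z 0.1896 F [ 0.1  0.3 -0.9] w 0.0111
z 0.1859 F [ 0.8 -0.7 -0.1] w 0.0112
z 0.1826 F [-0.  -0.2  3.9] w 0.0112
z 0.1783 F [-0.6 -0.4  3.9] w 0.0112
z 0.1734 F [ 1.  -0.4 -2.9] w 0.0112
z 0.1696 F [0.3 0.3 0.2] w 0.0111
 t95.1 pos [0.599  0.099  0.1694] F [-6.7  0.5 15.2] w 0.0115
 t95.5 pos [0.5991 0.0991 0.1694] F [-12.   -0.6  25.2] w 0.0110
```

Run:
```python
from plant import robot
from h import *
robot.set_gripper(.06); robot.line_to([.599,.099,.28],vel=.15)
robot.move_pose([.599,.028,.40],[180,0,90]); robot.pause(.3)
im,W=snap(robot,"w25"); zoom("w25z",im,180,60,140,200,3)
robot.move_pose([0.45,-.35,.40],[180,0,90]); robot.pause(.3); snap(robot,"w26")
s,_=snap(robot,"s25","side"); zoom("s25z",s,230,120,130,100,6); snap(robot,"t25","top"); st(robot)
```

```text
t99.8 pos [ 0.4501 -0.3498  0.4   ] F [-0.1 -0.   0.4] w 0.0599
```

View pics/w25z.png

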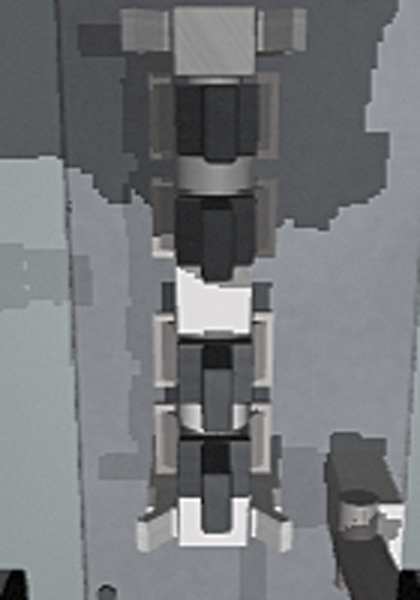

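View pics/s25z.png

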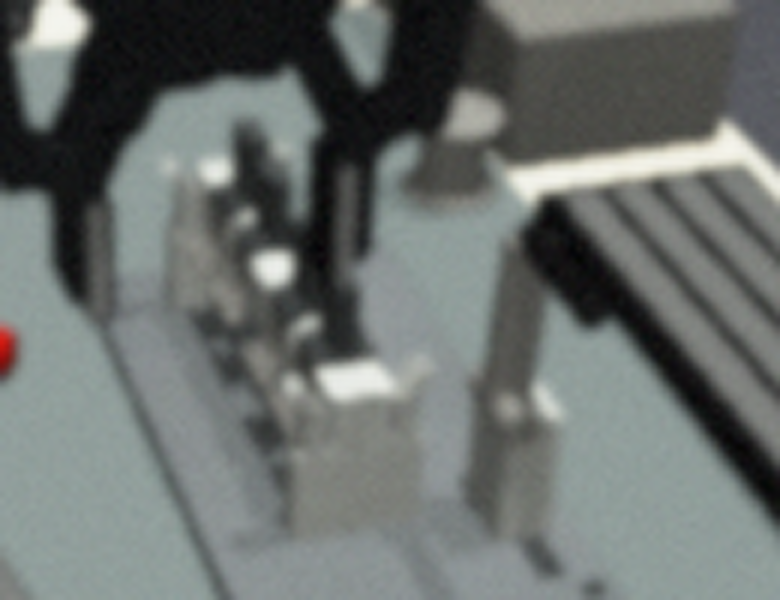

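View pics/t25.png

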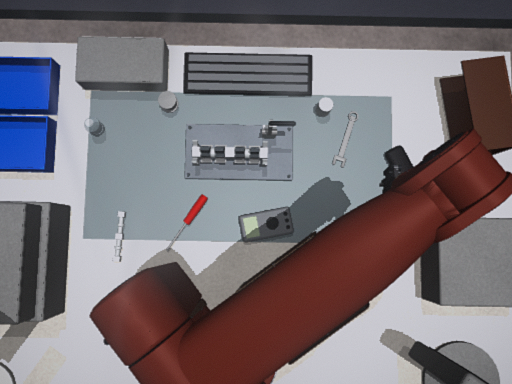

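View pics/w26.png

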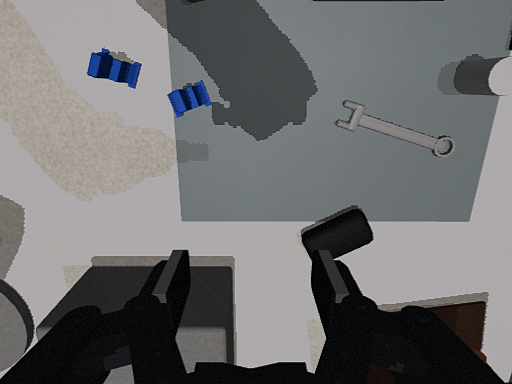

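Run:
```python
from h import *
_,W=load("w25")
print(plane(W,unz(214,333,180,60,3),.09), plane(W,unz(214,76,180,60,3),.09),"expect y .014, .114 (inner edge of +y end block, x .599)")
print("end faces",plane(W,unz(214,546,180,60,3),.09),"expect -.082", plane(W,unz(214,9,180,60,3),.09),"expect .138")
# tab top centres, z=.1133 ; far edges rows
for r,g in [(161,.099),(280,.057),(430,-.001),(533,-.043)]: print(plane(W,unz(216,r,180,60,3),.1133)[:2],"expect y",g-.013)
```

```text
[0.59950661 0.01489473 0.09      ] [0.59935306 0.11387056 0.09      ] expect y .014, .114 (inner edge of +y end block, x .599)
end faces [ 0.59965646 -0.08168804  0.09      ] expect -.082 [0.5993171  0.13704987 0.09      ] expect .138
[0.60010389 0.0848268 ] expect y 0.08600000000000001
[0.6002007 0.0414149] expect y 0.044000000000000004
[ 0.6003346  -0.01862889] expect y -0.013999999999999999
[ 0.60043527 -0.06377694] expect y -0.055999999999999994
```

Run:
```python
from h import *
_,W=load("w25")
for r,g in [(161,.099),(280,.057),(430,-.001),(533,-.043)]: print((plane(W,unz(216,r,180,60,3),.1295)[1]-(g-.013)).round(4))
```

```text
0.0001
0.0007
0.0014
0.0003
```

All four tabs check out at the home height (z 0.1295), with y errors of at most 1.4 mm. The shaft is still at its reference. I'm handing in.

Run:
```python
from plant import robot
from h import *
st(robot); print(robot.job_done());
```

```text
t99.8 pos [ 0.4501 -0.3498  0.4   ] F [-0.1 -0.   0.4] w 0.0599
the job is handed in; nothing more can be done
None
```

I flipped the stop down and laid the larger shaft in the cradles, sliding it along −y until it met the stop. Then I flipped the stop back up and pressed all four grey clips, one into each groove. The job was handed in at about 100 s of the 210 s allowed, with the arm clear of everything; `job_done` gives no verdict.

**Last checks:**
- **Stop:** it is upright in the final pictures.
- **Shaft:** its edges are within about 1 mm of where the stop set it.
- **Clips:** each showed the snap in the force readings and then met a firm stop at the home height, with about 25 N down. Their tabs lie within 1.4 mm of the groove middles along the shaft.
- **Other things:** the two blue clips, the smaller shaft and the bench items show no visible movement in the final pictures. I did not measure them.
- **Disagreements:**
  - The top camera placed the jig about 5 mm off in y from the wrist camera. I used the average of two opposite wrist views, and the contact with the stop bore it out.
  - The wrist camera also read the jig's base plate about 1 % small.
  - My first tab check showed errors of up to 8 mm because I had used the wrong tab height. With the right height it passed.

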